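# Kit three bushes and hold the clip open over the job card

## Task

Make up the job tray so that exactly three brass bushes stand upright in it (one is already there; leave the spare one standing on the bench), and let go of them. Then take the spring clip off its stand by squeezing its handles, and hold it wide open over the top edge of the tray's upright card, one jaw well down on each side and touching neither the card nor the tray, ready for a slip to be put under it. Finish while still holding the clip open like that, and leave the other things on the bench alone.

Things in the scene. Friction and masses are not known exactly. Their poses are not given: they have to be found in the camera images.
- tray: Grey open job tray, fixed to the bench, 180 (x) x 200 (y) x 25 mm high outside, walls and floor 4 mm. Origin: centre of its underside, z up. The card stands across it near its +y end, so the space for bushes is y from -95 to about +65 mm in its frame. The bush already inside starts at x -60 to -50 mm, y -65 to -30 mm in this frame.
- card: Stiff upright off-white job card, fixed in the tray, 90 mm wide (its x, the same as the tray's x), 3 mm thick (its y), its top edge level and 125 mm above the bench. Origin: middle of its top edge; z up.
- stand: Fixed steel clip stand: base 120 (x) x 80 (y) x 10 mm with an upright plate 110 mm long (x), 4 mm thick (y), whose top edge is 85 mm above the bench. Origin: centre of its underside. The clip starts clipped on the top edge, handles up, within 25 mm of the middle, its x along the plate.
- clip: Steel spring clip like a big clothes-peg, 24 mm wide (its x), 90 g, starts upright on the stand's plate, handles up. This body is its -y half; origin: on the 10 mm thick pivot pin, 90 mm above the bench. Flat rubber handles rise 50 mm above it, leaning apart to 48 mm overall at their tops, 20 mm and parallel when squeezed to the stop. Grip across y from above, TCP about 32 mm above the pivot.
- clip_arm (a joint): How far the clip is open, rad between its halves: 0 = jaws 4 mm apart (on the plate), 0.5 = handles fully squeezed to a solid stop, jaw tips gaping 26 mm. The spring closes it with 0.24 N m at 0 and 0.44 N m at 0.5: squeezing the handles takes 5 to 15 N.
- tip_a (a point): Inner lower tip of the clip's -y jaw, 45 mm below the pivot.
- tip_b (a point): Inner lower tip of the clip's +y jaw, 45 mm below the pivot.
- bush0: Brass bush (upright tube), 32 mm outside, 22 mm bore, 35 mm tall, 100 to 160 g. Origin: centre of its underside. Starts standing on the bench in the loose row ahead of the robot; the row's places are shuffled.
- bush1: Brass bush (upright tube), 32 mm outside, 22 mm bore, 35 mm tall, 100 to 160 g. Origin: centre of its underside. Starts standing on the bench in the loose row ahead of the robot; the row's places are shuffled.
- bush2: Brass bush (upright tube), 32 mm outside, 22 mm bore, 35 mm tall, 100 to 160 g. Origin: centre of its underside. Starts standing on the bench in the loose row ahead of the robot; the row's places are shuffled.
- bush3: Brass bush (upright tube), 32 mm outside, 22 mm bore, 35 mm tall, 100 to 160 g. Origin: centre of its underside. Starts standing in the tray, on its floor.
- collar: Bystander: flat steel ring, 44 mm across, 15 mm tall, standing in the row with the bushes. Origin: on its underside.
- punch: Bystander: steel punch lying beyond the row, 12 mm thick, 120 mm long. Origin: on its underside.
- hammer: Bystander: hammer lying at the far side. Origin: on its underside.
- driver: Bystander: screwdriver lying at the far side. Origin: on its underside.
- tin: Bystander: grey tin, 70 mm across, 50 mm tall, at the far side. Origin: on its underside.
- fitting: Bystander: stepped steel fitting, 36 mm across, 45 mm tall, near the robot. Origin: on its underside.
- pliers: Bystander: pliers with red grips, lying far to the right. Origin: on its underside.

How it is judged:
By the outcome, as a careful person would: the job done as asked, in the order asked, and still so for the second after the job is handed in, while the arm keeps its last pose, push and grip.
It also fails if it takes over 67 s, if anything falls off the work surface, if the arm or the gripper's body presses on something with over 40 N, if the wrist force passes 120 N, or if a joint passes its speed limit or range.

## Robot

A 6-joint arm with a two-finger parallel gripper is mounted at the origin on the work surface. World frame = base frame: x ahead of the robot, y to its left, z up, the work surface at z = 0. Lengths are in m, angles in rad, forces in N, time in s.
With the tool pointing down it reaches from about 0.35 to 0.85 m from the base axis. Payload 8.1 kg.
Tool frame: the origin (TCP) lies between the finger pads, 19 mm behind the fingertips; this is the grasp point; z points along the fingers, y is the line along which they close (so a half turn about z gives the same grasp; the last joint's range is limited). The gripper opens to 93 mm and grips with 3 to 60 N. Pads are 15 mm wide; open, the fingers measure 128 mm over their backs; the gripper's body (75 mm by 188 mm) begins 65 mm behind the grasp point.
Start: joints at [-1.326, 0.13, 1.488, -0, 1.523, -0.085], TCP at [0.194, -0.568, 0.237] pointing down, gripper open.
Joint ranges: [-2.96, 2.96], [-0.89, 2.26], [0.02, 2.5], [-1.34, 4.48], [0, 2.73], [-2.66, 2.66]. Speed limits (rad/s): [2.39, 2.39, 2.79, 3.14, 3.14, 3.14].

## Interface

Orientations are given as a rotation vector (axis times angle).
In Python, from plant import robot gives the robot as it stands.
- The arm moves only by the tool drive_effector, called by a JSON object that holds its "api" and its "payload", one argument or row to a line. Schema: {"type":"object","properties":{"offsets":{"type":"array","items":{"type":"object","properties":{"aperture":{"type":"number"},"x":{"type":"number"},"y":{"type":"number"},"z":{"type":"number"},"yaw":{"type":"number"}},"additionalProperties":false,"required":["aperture"]},"minItems":1,"maxItems":20},"grip_n":{"type":"number"},"only":{"type":"string"},"quiet":{"type":"boolean"},"lines":{"type":"string"}},"required":["offsets"],"additionalProperties":false}. offsets is a list of rows, 1 to 20 of them, each an object with the fields aperture (the finger opening in m), x, y, z (the shift in m), yaw (a turn about the tool's z in rad); a field left out counts as zero (the opening has to be given); each row shifts and turns the commanded pose from where the row before left it, along the tool's axes as they then stand; what a row does not reach is not made up. A row lasts 1/10 s, in which the tool goes at most 0.05 m and 0.15 rad, less where a joint would pass 70% of its speed; a pose out of reach is approached as far as the arm can. The fingers move at their own pace and stop on an object; grip_n is the grip in N (left out, the last holds). Time passes only in rows, so rows that do not move let the fingers close. The tool returns the time, the measured TCP pose, the force, the opening and the grip force at its end. only (a regular expression) keeps the lines of the reply that match it, lines (a string "A,B") keeps lines A to B, and quiet returns only ok. Input that does not fit is refused with a message, and nothing moves.
- robot.read_state(): the state, without advancing time (a new reading comes with each control period).
- robot.read_camera(name): name is "scene" or "top" or "wrist"; returns a dict with "image" (384x512x3 uint8, red, green, blue), "fx", "fy", "cx", "cy" (pixels), "R" (3x3) and "t" (3): a world point X has camera coordinates R X + t. Camera axes: x right, y down, z forward; pixel columns grow to the right and rows downward; lengths in m; the calibration is good to about 2 mm. A picture is of the moment at which its call begins. There is no depth.
- robot.close_job(): hands the job in; it is judged then, once.
The state is a dict: "t": time; "q": joint angles; "dq": joint speeds; "joint_torque": joint torques, N m; "tool_pos": TCP position; "orientation": TCP orientation; "force": force on the tool from outside, world axes, zero at the start; "wrist_torque": the same for the moment, N m; "opening": finger opening in m; "gripper_force": force on a finger pad.
Only numpy, scipy, OpenCV 4.12 (cv2) and the standard library are available. Lean on these libraries where they do the work, as an engineer would, in place of code of your own. Each camera call takes 0.05 s, during which the arm holds its last target. There are 200 camera calls.

## Working session

There is one attempt and no reset: what is moved stays moved. The work goes in short steps, Python scripts to look and compute and a tool call to move; the robot and the scene stay as the last step left them, time stands still between calls to the robot, and variables do not carry over. Pictures are saved under pics/ and viewed, at most 11 in all, crops included, and the job is handed in when it is done.

```bash
ls; mkdir -p pics
```

Run:
```python
from plant import robot
import cv2
s=robot.read_state();print(s)
for n in("top","scene"):
    c=robot.read_camera(n);cv2.imwrite(f"pics/{n}0.png",cv2.resize(c["image"][:,:,::-1],(800,600),interpolation=cv2.INTER_CUBIC))
    print(n,c["fx"],c["fy"],c["cx"],c["cy"],c["R"],c["t"])
```

```text
pics
plant.py
{'t': 0.0, 'q': array([-1.32643923e+00,  1.31181093e-01,  1.48929958e+00,  2.22058549e-05,
        1.52299884e+00, -8.54187109e-02]), 'dq': array([ 0.00072902, -0.00043309, -0.00191907,  0.00101724, -0.00195754,
        0.00071486]), 'joint_torque': array([ 1.05353363e-03, -5.59828699e+01, -4.91761065e+01,  7.69503484e-02,
        3.52477888e-02, -2.23819352e-04]), 'tool_pos': array([ 0.19418368, -0.56712958,  0.23636438]), 'orientation': array([-3.09712562e+00, -5.15355842e-01,  2.00438968e-04]), 'force': array([-0.21852033, -0.30981926, -0.88092297]), 'wrist_torque': array([-0.01612327,  0.05220761,  0.02870142]), 'gripper_force': 0.0, 'opening': 0.09297844055367953}
top 464.23826715548336 464.23826715548336 248.01265496998258 190.9082153552993 [[ 4.93706931e-04 -9.99968689e-01  7.89796518e-03]
 [-9.81129125e-01 -2.01147110e-03 -1.93343201e-01]
 [ 1.93353033e-01 -7.65346879e-03 -9.81099398e-01]] [-0.09534319  0.56950186  1.1433995 ]
scene 363.99191844327135 363.99191844327135 255.3519038236131 185.88448872411809 [[-0.41312276  0.91049056  0.01834464]
 [ 0.53581566  0.25930869 -0.80353007]
 [-0.73636347 -0.32212722 -0.59498142]] [ 0.32971846 -0.18895317  1.39407037]
```

View pics/top0.png

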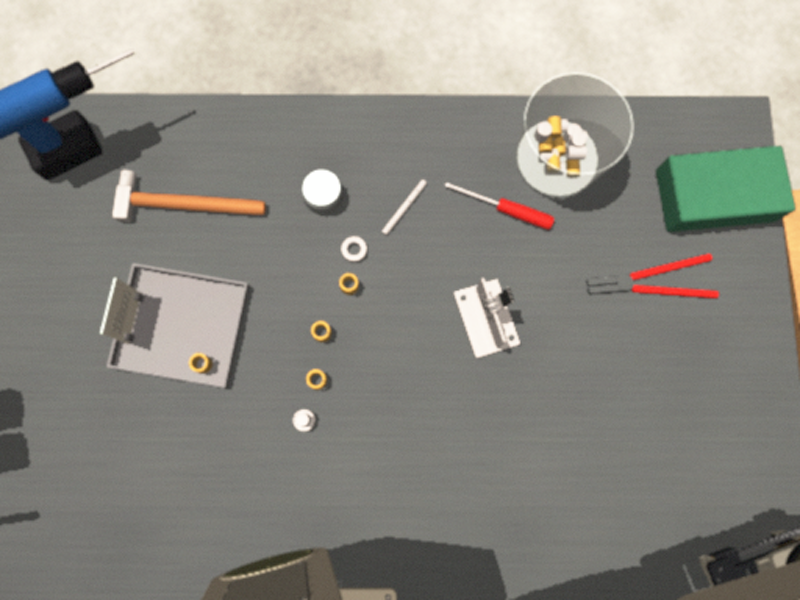

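View pics/scene0.png

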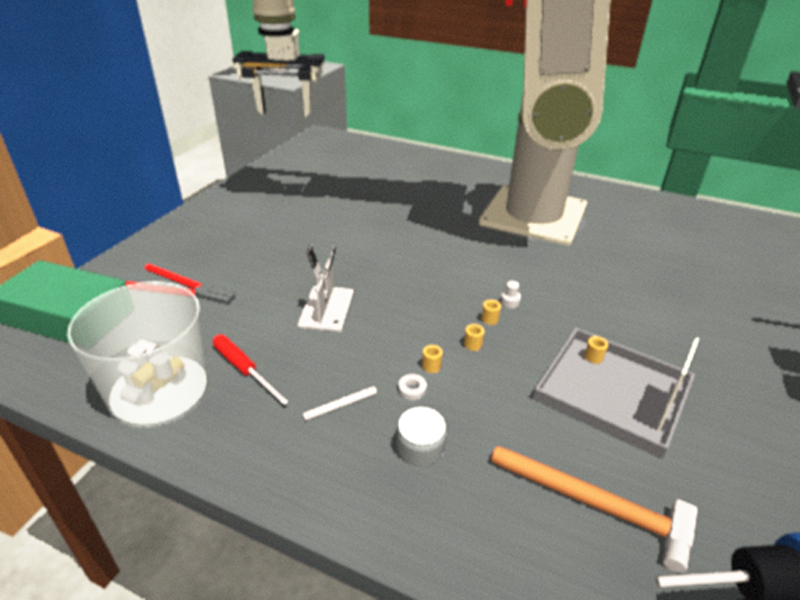

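The overview shows: loose bushes in the top view at (349,283), (320,330) and (316,379), the tray bush at (200,362), the stand at about (487,317), and the card at about (118,308). Next I'll take enlarged crops.

Create h.py:
```python
import numpy as np, cv2
from plant import robot
def ray(c,u,v):
    R=np.array(c["R"]);d=R.T@np.array([(u-c["cx"])/c["fx"],(v-c["cy"])/c["fy"],1]);return -R.T@np.array(c["t"]),d
def atz(c,u,v,z):
    o,d=ray(c,u,v);return o+d*(z-o[2])/d[2]
def proj(c,X):
    p=np.array(c["R"])@np.array(X)+np.array(c["t"]);return np.array([c["fx"]*p[0]/p[2]+c["cx"],c["fy"]*p[1]/p[2]+c["cy"]])
def tool(s=None):
    s=s or robot.read_state();return np.array(s["tool_pos"]),cv2.Rodrigues(np.array(s["orientation"]))[0]
def crop(c,x,y,w,h,k):
    return cv2.resize(np.ascontiguousarray(c["image"][y:y+h,x:x+w,::-1]),(w*k,h*k),interpolation=cv2.INTER_CUBIC)
```

Run:
```python
from h import *
c=robot.read_camera("top")
a=crop(c,60,160,110,100,4);b=crop(c,285,172,60,66,6)
im=np.zeros((400,800,3),np.uint8);im[:400,:440]=a;im[:396,440:]=b
cv2.imwrite("pics/a.png",im)
h=cv2.cvtColor(c["image"],cv2.COLOR_RGB2HSV)
m=cv2.inRange(h,(10,120,90),(30,255,255))
m=cv2.morphologyEx(m,cv2.MORPH_CLOSE,np.ones((7,7)))
n,l,st,ce=cv2.connectedComponentsWithStats(m)
for i in range(1,n):
    if 60<st[i,4]<400: print(ce[i],st[i],atz(c,*ce[i],0.0175+0*1))
c=robot.read_camera("scene")
a=crop(c,335,205,110,90,4);b=crop(c,185,150,50,65,7)
im=np.zeros((455,800,3),np.uint8);im[:360,:440]=a;im[:455,440:790]=b
cv2.imwrite("pics/b.png",im)
```

```text
[356.62796834  93.93403694] [345  74  26  36 379] [ 0.85338228 -0.39761119  0.0175    ]
[222.95384615 180.98461538] [217 175  13  13 130] [ 0.60415112 -0.02779861  0.0175    ]
[205.08695652 211.57246377] [199 205  13  14 138] [0.52130737 0.01849665 0.0175    ]
[127.765625  232.0078125] [121 226  14  12 128] [0.4669373  0.21969845 0.0175    ]
[202.05223881 242.24626866] [196 236  13  13 134] [0.44043848 0.02492417 0.0175    ]
```

View pics/a.png

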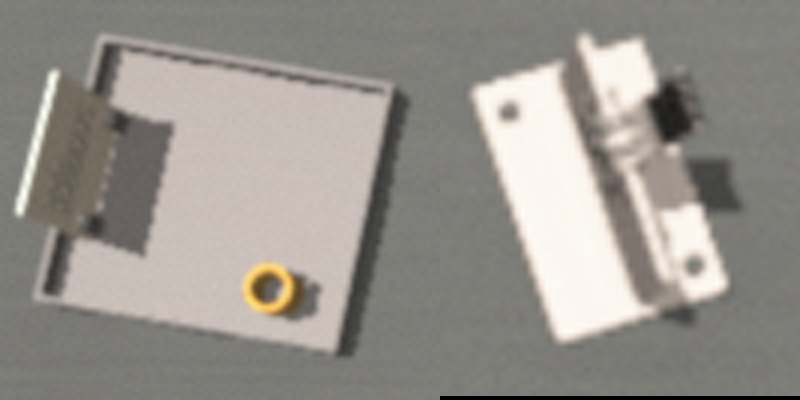

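View pics/b.png

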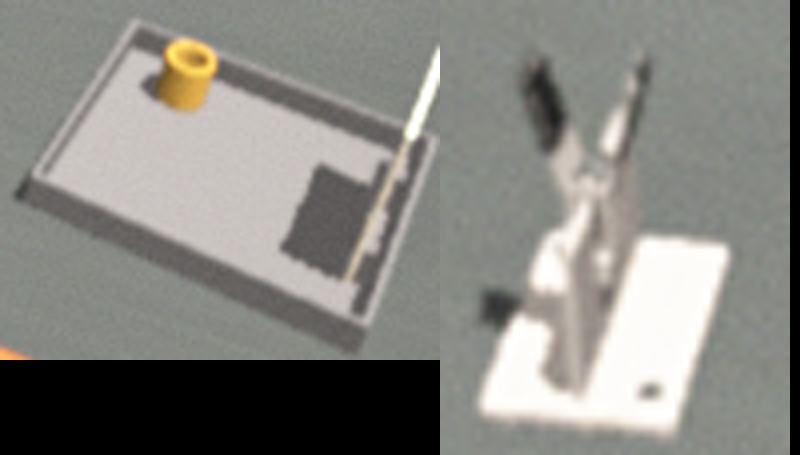

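Create m.py:
```python
from h import *
c=robot.read_camera("top");s=robot.read_camera("scene")
A=lambda U,V,z:atz(c,60+(U-1.5)/4,160+(V-1.5)/4,z)[:2]
B=lambda U,V,z:atz(c,285+(U-442.5)/6,172+(V-2.5)/6,z)[:2]
S=lambda U,V,z:atz(s,185+(U-443)/7,150+(V-3)/7,z)[:2]
np.set_printoptions(precision=4,suppress=True)
t=np.array([A(101,36,.025),A(395,86,.025),A(338,352,.025),A(37,298,.025)])
print("tray",t,t.mean(0),[np.linalg.norm(t[i]-t[i-1]) for i in range(4)])
x=(t[0]-t[3])+(t[1]-t[2]);y=(t[0]-t[1])+(t[3]-t[2]);print("yaw",np.arctan2(x[1],x[0]),np.arctan2(-y[0],y[1]))
k=np.array([A(55,72,.125),A(18,214,.125)]);d=k[0]-k[1];print("card",k,k.mean(0),np.linalg.norm(d),np.arctan2(d[1],d[0]))
b=np.array([B(472,88,.01),B(643,40,.01),B(728,288,.01),B(560,342,.01)])
d=(b[0]-b[3])+(b[1]-b[2]);print("stand",b,b.mean(0),[np.linalg.norm(b[i]-b[i-1]) for i in range(4)],np.arctan2(d[1],d[0]))
print("plate",B(585,36,.085),"pivot",B(620,135,.09))
h=np.array([S(532,60,.14),S(642,62,.14)]);d=h[0]-h[1];print("handles",h,h.mean(0),np.linalg.norm(d),np.arctan2(d[1],d[0]), "top handle",B(675,108,.13))
p,R=tool();print(p,R)
```

```bash
python3 m.py
```

```text
tray [[0.6355 0.3406]
 [0.6017 0.1434]
 [0.4258 0.1736]
 [0.4604 0.3701]] [0.5308 0.2569] [np.float64(0.17748624380247277), np.float64(0.2000349052746266), np.float64(0.1785394426505739), np.float64(0.19955417088293234)]
yaw -0.1682125192793502 -0.1719642743253655
card [[0.5882 0.3318]
 [0.5007 0.3475]] [0.5444 0.3396] 0.08883636454122769 -0.1784386016705875
stand [[ 0.5917 -0.2078]
 [ 0.6139 -0.2852]
 [ 0.5015 -0.3196]
 [ 0.4774 -0.2446]] [ 0.5461 -0.2643] [np.float64(0.1200639019235201), np.float64(0.08057731337514512), np.float64(0.11757108180980205), np.float64(0.07876760291875314)] 0.30476242739432924
plate [ 0.5987 -0.2485] pivot [ 0.5551 -0.2613]
handles [[ 0.559  -0.2836]
 [ 0.5415 -0.2446]] [ 0.5502 -0.2641] 0.04273702358599676 -1.149754627525234 top handle [ 0.5587 -0.2777]
[ 0.1943 -0.5675  0.2371] [[ 0.9461  0.3238 -0.0002]
 [ 0.3238 -0.9461  0.0006]
 [ 0.     -0.0006 -1.    ]]
```

The corners fit the stated sizes (tray 178×200 mm, yaw -0.17, card 89 mm, stand yaw 0.305). So I'll move to the middle bush.

Create go.py:
```python
import sys
from h import *
x=[float(a) for a in sys.argv[1:]]
s=robot.read_state();p,R=tool(s);y=np.arctan2(R[1,0],R[0,0])
print("t",s["t"],"p",p.round(4),"yaw",y.round(4),"open",s["opening"],"tool z",R[:,2].round(4))
print("delta",(R.T@(np.array(x[:3])-p)).round(4), "turn",(y-x[3]).round(4))
```

```text
(no output)
```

{"api": "drive_effector", "payload": {
  "offsets": [
    {"aperture": 0.07, "yaw": 0.125},
    {"aperture": 0.07, "yaw": 0.125},
    {"aperture": 0.07, "yaw": 0.125},
    {"aperture": 0.07, "yaw": 0.125},
    {"aperture": 0.07, "x": 0.0148, "y": -0.042},
    {"aperture": 0.07, "x": 0.0148, "y": -0.042},
    {"aperture": 0.07, "x": 0.0148, "y": -0.042},
    {"aperture": 0.07, "x": 0.0148, "y": -0.042},
    {"aperture": 0.07, "x": 0.0148, "y": -0.042},
    {"aperture": 0.07, "x": 0.0148, "y": -0.042},
    {"aperture": 0.07, "x": 0.0148, "y": -0.042},
    {"aperture": 0.07, "x": 0.0148, "y": -0.042},
    {"aperture": 0.07, "x": 0.0148, "y": -0.042},
    {"aperture": 0.07, "x": 0.0148, "y": -0.042},
    {"aperture": 0.07, "x": 0.0148, "y": -0.042},
    {"aperture": 0.07, "x": 0.0148, "y": -0.042},
    {"aperture": 0.07, "x": 0.0148, "y": -0.042},
    {"aperture": 0.07, "x": 0.0148, "y": -0.042},
    {"aperture": 0.07, "x": 0.0148, "y": -0.042}
  ]
}}

```text
t: 2.2
tool_pos: [0.5205, 0.0175, 0.2376]
orientation: [3.13, -0.267, 0.001]
force: [0.5, -0.6, -0.9]
opening: 0.0697
gripper_force: 0.0
```

```bash
python3 go.py .520 .0177 .024 -.17
```

```text
t 2.2 p [0.5205 0.0175 0.2376] yaw -0.17 open 0.06972151459619988 tool z [ 5.e-04 -2.e-04 -1.e+00]
delta [-6.000e-04 -1.000e-04  2.136e-01] turn 0.0
```

{"api": "drive_effector", "payload": {
  "offsets": [
    {"aperture": 0.07, "z": 0.045},
    {"aperture": 0.07, "z": 0.045},
    {"aperture": 0.07, "z": 0.045},
    {"aperture": 0.07, "z": 0.04},
    {"aperture": 0.07, "z": 0.02},
    {"aperture": 0.07, "z": 0.018},
    {"aperture": 0.07},
    {"aperture": 0.02},
    {"aperture": 0.02},
    {"aperture": 0.02},
    {"aperture": 0.02},
    {"aperture": 0.02},
    {"aperture": 0.02, "z": -0.03},
    {"aperture": 0.02, "z": -0.04},
    {"aperture": 0.02, "z": -0.04}
  ],
  "grip_n": 20
}}

```text
t: 3.7
tool_pos: [0.5189, 0.0157, 0.1351]
orientation: [3.13, -0.267, -0.003]
force: [0.7, -0.1, -1.5]
opening: 0.0307
gripper_force: 19.9
```

```bash
python3 go.py .5677 .205 .0295 -.17
```

```text
t 3.7 p [0.5189 0.0157 0.1351] yaw -0.1703 open 0.030679003902614212 tool z [-1.8e-03  1.0e-04 -1.0e+00]
delta [ 0.0162 -0.1949  0.1055] turn -0.0003
```

{"api": "drive_effector", "payload": {
  "offsets": [
    {"aperture": 0.02, "x": 0.003, "y": -0.038},
    {"aperture": 0.02, "x": 0.003, "y": -0.039},
    {"aperture": 0.02, "x": 0.003, "y": -0.039},
    {"aperture": 0.02, "x": 0.003, "y": -0.039},
    {"aperture": 0.02, "x": 0.003, "y": -0.038},
    {"aperture": 0.02, "z": 0.04},
    {"aperture": 0.02, "z": 0.04},
    {"aperture": 0.02, "z": 0.015},
    {"aperture": 0.02, "z": 0.006},
    {"aperture": 0.02, "z": 0.004},
    {"aperture": 0.02},
    {"aperture": 0.045},
    {"aperture": 0.045},
    {"aperture": 0.045}
  ]
}}

```text
t: 5.1
tool_pos: [0.5676, 0.2032, 0.0299]
orientation: [-3.13, 0.267, -0.001]
force: [-0.2, 0.2, 0.2]
opening: 0.0444
gripper_force: 0.0
```

```bash
python3 go.py .5677 .205 .0295 -.17
```

Run:
```python
from h import *
c=robot.read_camera("wrist");cv2.imwrite("pics/w1.png",c["image"][:,:,::-1])
```

```text
t 5.1 p [0.5676 0.2032 0.0299] yaw -0.1705 open 0.04435169040178752 tool z [ 5.e-04  2.e-04 -1.e+00]
delta [-0.0002 -0.0018  0.0004] turn -0.0005
```

View pics/w1.png

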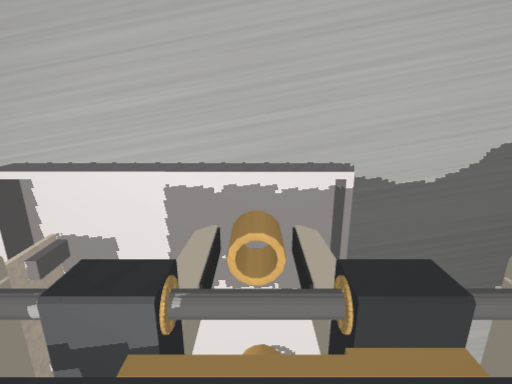

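The wrist view shows the bush standing free between the fingers, centred at about (257,260) on the tray floor. Next is the second bush.

{"api": "drive_effector", "payload": {
  "offsets": [
    {"aperture": 0.045, "z": -0.03},
    {"aperture": 0.045, "z": -0.04},
    {"aperture": 0.07, "z": -0.04},
    {"aperture": 0.07, "x": -0.0191, "y": 0.0396},
    {"aperture": 0.07, "x": -0.0191, "y": 0.0396},
    {"aperture": 0.07, "x": -0.0191, "y": 0.0396},
    {"aperture": 0.07, "x": -0.0191, "y": 0.0396},
    {"aperture": 0.07, "x": -0.0191, "y": 0.0396},
    {"aperture": 0.07},
    {"aperture": 0.07, "z": 0.04},
    {"aperture": 0.07, "z": 0.04},
    {"aperture": 0.07, "z": 0.02},
    {"aperture": 0.07, "z": 0.0154},
    {"aperture": 0.07},
    {"aperture": 0.02},
    {"aperture": 0.02},
    {"aperture": 0.02},
    {"aperture": 0.02},
    {"aperture": 0.02}
  ]
}}

```text
t: 7.05
tool_pos: [0.4401, 0.0243, 0.0246]
orientation: [-3.13, 0.267, -0.002]
force: [-0.3, -1.6, 0.2]
opening: 0.0341
gripper_force: 0.6
```

```bash
python3 go.py .5214 .213 .0295 -.17
```

```text
t 7.05 p [0.4401 0.0243 0.0246] yaw -0.1702 open 0.03413765873004398 tool z [ 1.1e-03 -1.0e-04 -1.0e+00]
delta [ 0.0482 -0.1997 -0.0048] turn -0.0002
```

{"api": "drive_effector", "payload": {
  "offsets": [
    {"aperture": 0.02, "z": -0.03},
    {"aperture": 0.02, "z": -0.04},
    {"aperture": 0.02, "z": -0.04},
    {"aperture": 0.02}
  ]
}}

```text
t: 7.45
tool_pos: [0.4436, 0.0241, 0.1403]
orientation: [-3.13, 0.267, -0.016]
force: [0.8, 0.6, -1.3]
opening: 0.0324
gripper_force: 20.0
```

```bash
python3 go.py .5214 .211 .0295 -.17
```

```text
t 7.45 p [0.4436 0.0241 0.1403] yaw -0.1702 open 0.032390366846269496 tool z [ 1.030e-02 -6.000e-04 -9.999e-01]
delta [ 0.0439 -0.1972  0.1115] turn -0.0002
```

{"api": "drive_effector", "payload": {
  "offsets": [
    {"aperture": 0.02, "x": 0.0097, "y": -0.0395},
    {"aperture": 0.02, "x": 0.0097, "y": -0.0395},
    {"aperture": 0.02, "x": 0.0097, "y": -0.0395},
    {"aperture": 0.02, "x": 0.0097, "y": -0.0395},
    {"aperture": 0.02, "x": 0.0098, "y": -0.0398},
    {"aperture": 0.02}
  ]
}}

```text
t: 8.05
tool_pos: [0.5214, 0.2149, 0.1326]
orientation: [-3.13, 0.262, 0.002]
force: [-1.1, -0.4, -2.1]
opening: 0.0323
gripper_force: 20.0
```

```bash
python3 go.py .5214 .211 .0295 -.17
```

Run:
```python
from h import *
c=robot.read_camera("wrist");cv2.imwrite("pics/w2.png",c["image"][:,:,::-1])
```

```text
t 8.05 p [0.5214 0.2149 0.1326] yaw -0.1671 open 0.032343199454917426 tool z [-0.001   0.0011 -1.    ]
delta [0.0007 0.0039 0.1031] turn 0.0029
```

View pics/w2.png

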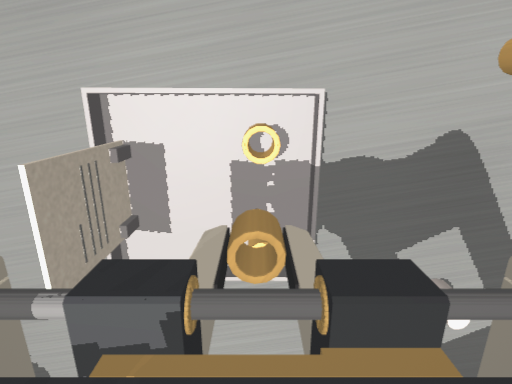

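The second bush is held upright at (257,258), and the first stands in the tray at (261,145). I'll lower, release, rise and then check from above.

{"api": "drive_effector", "payload": {
  "offsets": [
    {"aperture": 0.02, "z": 0.04},
    {"aperture": 0.02, "z": 0.04},
    {"aperture": 0.02, "z": 0.015},
    {"aperture": 0.02, "z": 0.006},
    {"aperture": 0.02, "z": 0.004},
    {"aperture": 0.02},
    {"aperture": 0.045},
    {"aperture": 0.045},
    {"aperture": 0.045},
    {"aperture": 0.045, "z": -0.03},
    {"aperture": 0.045, "z": -0.045},
    {"aperture": 0.07, "z": -0.045},
    {"aperture": 0.07, "z": -0.045},
    {"aperture": 0.07, "z": -0.04}
  ]
}}

```text
t: 9.5
tool_pos: [0.5213, 0.2112, 0.2371]
orientation: [-3.129, 0.267, -0.003]
force: [0.3, 0.3, -0.9]
opening: 0.0642
gripper_force: 0.0
```

```bash
python3 go.py .5502 -.2635 .237 .305
```

```text
t 9.5 p [0.5213 0.2112 0.2371] yaw -0.1702 open 0.064212525109731 tool z [ 2.1e-03  7.0e-04 -1.0e+00]
delta [ 1.089e-01  4.629e-01 -2.000e-04] turn -0.4752
```

{"api": "drive_effector", "payload": {
  "offsets": [
    {"aperture": 0.09, "x": 0.0099, "y": 0.0421},
    {"aperture": 0.09, "x": 0.0099, "y": 0.0421},
    {"aperture": 0.09, "x": 0.0099, "y": 0.0421},
    {"aperture": 0.09, "x": 0.0099, "y": 0.0421},
    {"aperture": 0.09, "x": 0.0099, "y": 0.0421},
    {"aperture": 0.09, "x": 0.0099, "y": 0.0421},
    {"aperture": 0.09, "x": 0.0099, "y": 0.0421},
    {"aperture": 0.09, "x": 0.0099, "y": 0.0421},
    {"aperture": 0.09, "x": 0.0099, "y": 0.0421},
    {"aperture": 0.09, "x": 0.0099, "y": 0.0421},
    {"aperture": 0.09, "x": 0.0099, "y": 0.0421},
    {"aperture": 0.09, "yaw": -0.119},
    {"aperture": 0.09, "yaw": -0.119},
    {"aperture": 0.09, "yaw": -0.119},
    {"aperture": 0.09, "yaw": -0.118},
    {"aperture": 0.09},
    {"aperture": 0.09}
  ]
}}

```text
t: 11.2
tool_pos: [0.55, -0.2638, 0.2342]
orientation: [3.106, 0.472, 0.0]
force: [0.5, -0.1, 0.2]
opening: 0.0898
gripper_force: 0.0
```

```bash
python3 go.py .5502 -.2635 .122 .305
```

Run:
```python
from h import *
c=robot.read_camera("wrist");t=robot.read_camera("top")
im=np.zeros((592,800,3),np.uint8);im[:384,:512]=c["image"][:,:,::-1];im[384:584,:300]=crop(t,60,160,150,100,2);im[384:504,300:800]=cv2.resize(crop(robot.read_camera("scene"),170,140,250,60,2),(500,120))
cv2.imwrite("pics/w3.png",im)
p,R=tool()
for y in(-1,1):print(proj(c,[.5502-.0072*0+.024*y*np.sin(.305)*-1,-.2635+.024*y*np.cos(.305),.14]))
```

```text
t 11.2 p [ 0.55   -0.2638  0.2342] yaw 0.3013 open 0.08982957597798576 tool z [ 2.e-04 -1.e-04 -1.e+00]
delta [ 0.0003 -0.0002  0.1122] turn -0.0037
[281.97199113 200.25662036]
[226.32572989 200.40906609]
```

View pics/w3.png

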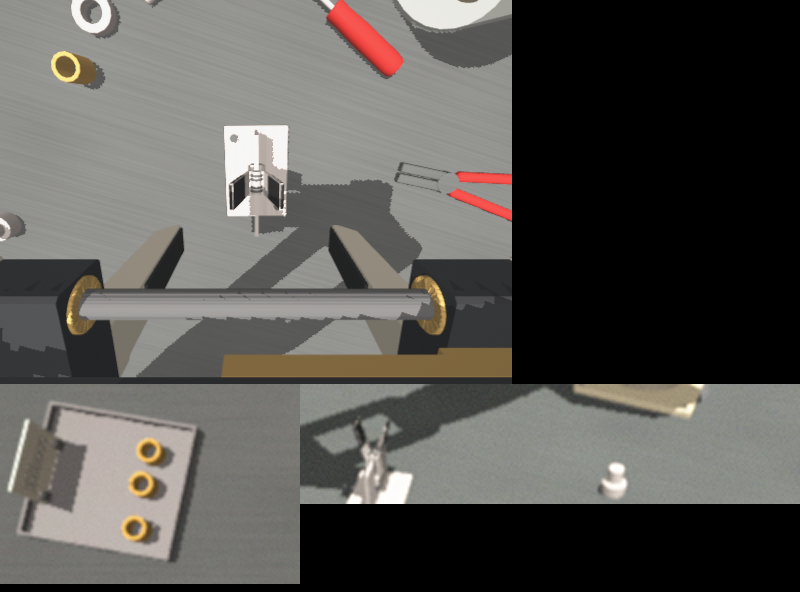

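The wrist view shows the clip handles at (231,197) and (284,197), centred between the fingers. The top view confirms three bushes upright in the tray. Now I'll descend and squeeze.

{"api": "drive_effector", "payload": {
  "offsets": [
    {"aperture": 0.09, "x": 0.002, "z": 0.04},
    {"aperture": 0.09, "z": 0.04},
    {"aperture": 0.09, "z": 0.02},
    {"aperture": 0.09, "z": 0.012},
    {"aperture": 0.09},
    {"aperture": 0.015},
    {"aperture": 0.015},
    {"aperture": 0.015},
    {"aperture": 0.015},
    {"aperture": 0.015},
    {"aperture": 0.015},
    {"aperture": 0.015},
    {"aperture": 0.015},
    {"aperture": 0.015},
    {"aperture": 0.015},
    {"aperture": 0.015}
  ],
  "grip_n": 30
}}

```text
t: 12.95
tool_pos: [0.5535, -0.2637, 0.125]
orientation: [3.103, 0.477, 0.006]
force: [-0.8, 2.2, 13.6]
opening: 0.0219
gripper_force: 30.0
```

```bash
python3 go.py .5502 -.2635 .222 .305
```

```text
t 12.95 p [ 0.5535 -0.2637  0.125 ] yaw 0.305 open 0.02186053955181341 tool z [ 0.004  -0.0016 -1.    ]
delta [-0.0028 -0.0009 -0.097 ] turn -0.0
```

{"api": "drive_effector", "payload": {
  "offsets": [
    {"aperture": 0.015},
    {"aperture": 0.015}
  ],
  "grip_n": 40
}}

```text
t: 13.15
tool_pos: [0.5535, -0.2637, 0.125]
orientation: [3.103, 0.477, 0.006]
force: [-1.5, 2.4, 12.8]
opening: 0.0214
gripper_force: 40.0
```

{"api": "drive_effector", "payload": {
  "offsets": [
    {"aperture": 0.015, "z": -0.005},
    {"aperture": 0.015, "z": -0.01},
    {"aperture": 0.015, "z": -0.02},
    {"aperture": 0.015, "z": -0.03},
    {"aperture": 0.015, "z": -0.035},
    {"aperture": 0.015, "z": -0.04},
    {"aperture": 0.015},
    {"aperture": 0.015}
  ]
}}

```text
t: 13.95
tool_pos: [0.5524, -0.2636, 0.2637]
orientation: [3.103, 0.477, 0.003]
force: [-0.5, 0.8, -0.7]
opening: 0.0214
gripper_force: 40.0
```

```bash
python3 go.py .5444 .3396 .262 -.17
```

Run:
```python
from h import *
c=robot.read_camera("scene");w=robot.read_camera("wrist")
im=np.zeros((560,780,3),np.uint8);im[:480,:400]=crop(c,150,95,100,120,4);im[:360,400:]=crop(w,160,180,190,180,2)[:,:380]
cv2.imwrite("pics/c1.png",im)
```

```text
t 13.95 p [ 0.5524 -0.2636  0.2637] yaw 0.3048 open 0.021391793384347487 tool z [ 0.0024 -0.0014 -1.    ]
delta [ 0.1733 -0.5778  0.0008] turn 0.4748
```

View pics/c1.png

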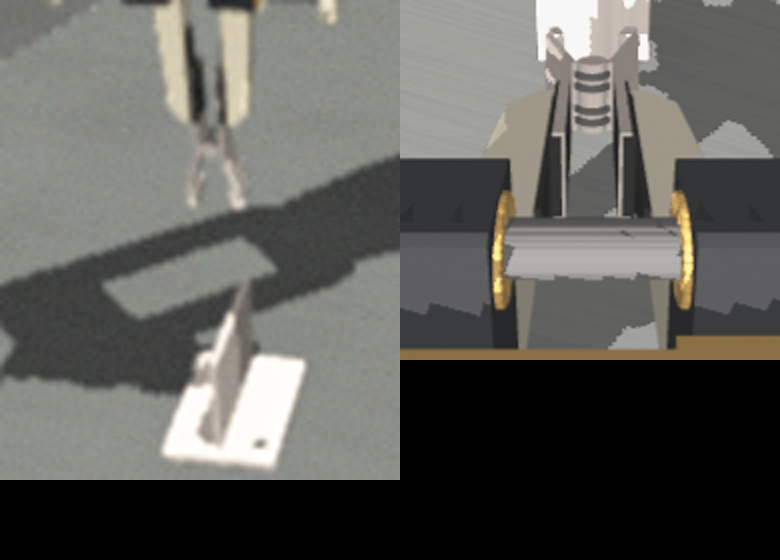

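The clip is off the stand, held with the jaws open (tips at (193,205) and (238,207) in the left panel). Now I'll carry it over the card.

{"api": "drive_effector", "payload": {
  "offsets": [
    {"aperture": 0.015, "yaw": 0.119},
    {"aperture": 0.015, "yaw": 0.119},
    {"aperture": 0.015, "yaw": 0.119},
    {"aperture": 0.015, "yaw": 0.118},
    {"aperture": 0.015, "x": -0.0073, "y": -0.0395},
    {"aperture": 0.015, "x": -0.0073, "y": -0.0395},
    {"aperture": 0.015, "x": -0.0073, "y": -0.0395},
    {"aperture": 0.015, "x": -0.0073, "y": -0.0395},
    {"aperture": 0.015, "x": -0.0073, "y": -0.0395},
    {"aperture": 0.015, "x": -0.0073, "y": -0.0395},
    {"aperture": 0.015, "x": -0.0073, "y": -0.0395},
    {"aperture": 0.015, "x": -0.0073, "y": -0.0395},
    {"aperture": 0.015, "x": -0.0073, "y": -0.0395},
    {"aperture": 0.015, "x": -0.0073, "y": -0.0395},
    {"aperture": 0.015, "x": -0.0073, "y": -0.0395}
  ]
}}

```text
t: 15.55
tool_pos: [0.545, 0.18, 0.2598]
orientation: [3.129, -0.267, -0.005]
force: [0.5, -0.3, -0.3]
opening: 0.0213
gripper_force: 40.0
```

{"api": "drive_effector", "payload": {
  "offsets": [
    {"aperture": 0.015, "x": -0.0073, "y": -0.0395},
    {"aperture": 0.015, "x": -0.0073, "y": -0.0395},
    {"aperture": 0.015, "x": -0.0073, "y": -0.0395},
    {"aperture": 0.015, "x": -0.0073, "y": -0.0395},
    {"aperture": 0.015},
    {"aperture": 0.015},
    {"aperture": 0.015}
  ]
}}

```text
t: 16.25
tool_pos: [0.5439, 0.3382, 0.2606]
orientation: [3.128, -0.268, -0.003]
force: [0.2, -0.4, -0.8]
opening: 0.0215
gripper_force: 40.0
```

```bash
python3 go.py .5444 .3396 .262 -.17
```

Run:
```python
from h import *
c=robot.read_camera("scene");w=robot.read_camera("wrist")
im=np.zeros((560,780,3),np.uint8);im[:480,:400]=crop(c,380,150,100,120,4);im[:540,400:]=crop(w,160,90,190,270,2)[:,:380]
cv2.imwrite("pics/c2.png",im)
```

```text
t 16.25 p [0.5439 0.3382 0.2606] yaw -0.1707 open 0.021475997723069854 tool z [-0.0021 -0.0016 -1.    ]
delta [ 0.0002 -0.0014 -0.0014] turn -0.0007
```

View pics/c2.png

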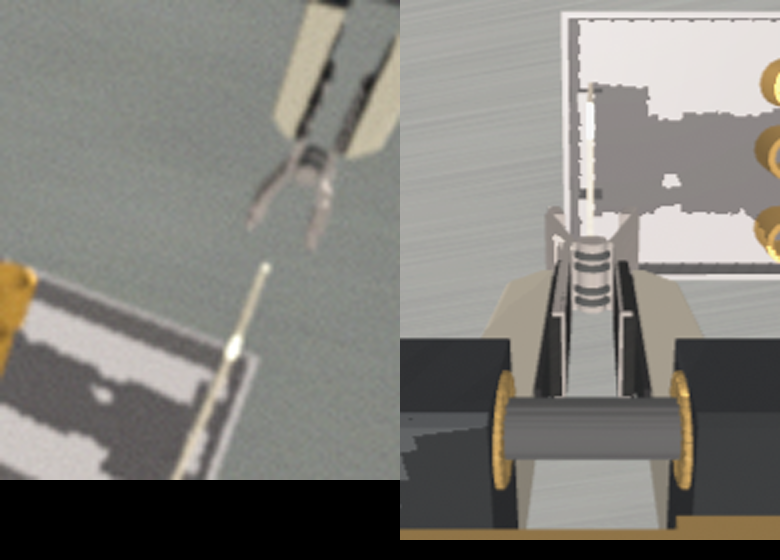

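The card's top edge (panel x≈590) lies on the clip's centreline (x≈592), with the jaws at 548 and 637 on either side. I'll shift 1 mm and lower.

{"api": "drive_effector", "payload": {
  "offsets": [
    {"aperture": 0.015, "y": -0.001, "z": 0.02},
    {"aperture": 0.015, "z": 0.02},
    {"aperture": 0.015, "z": 0.015},
    {"aperture": 0.015, "z": 0.015},
    {"aperture": 0.015, "z": 0.009},
    {"aperture": 0.015, "z": 0.005},
    {"aperture": 0.015},
    {"aperture": 0.015},
    {"aperture": 0.015},
    {"aperture": 0.015}
  ]
}}

```text
t: 17.35
tool_pos: [0.5449, 0.3405, 0.1789]
orientation: [-3.13, 0.267, -0.002]
force: [-0.7, 1.0, -1.5]
opening: 0.0213
gripper_force: 40.0
```

```bash
python3 go.py .5444 .3396 .178 -.17
```

Run:
```python
from h import *
c=robot.read_camera("scene");w=robot.read_camera("wrist")
im=np.zeros((560,780,3),np.uint8);im[:560,:420]=crop(c,400,170,60,80,7);im[:540,400:]=crop(w,160,90,190,270,2)[:,:380]
cv2.imwrite("pics/c3.png",im)
```

```text
t 17.35 p [0.5449 0.3405 0.1789] yaw -0.1701 open 0.02127048206402081 tool z [ 1.3e-03  6.0e-04 -1.0e+00]
delta [-0.0003  0.001   0.0009] turn -0.0001
```

View pics/c3.png

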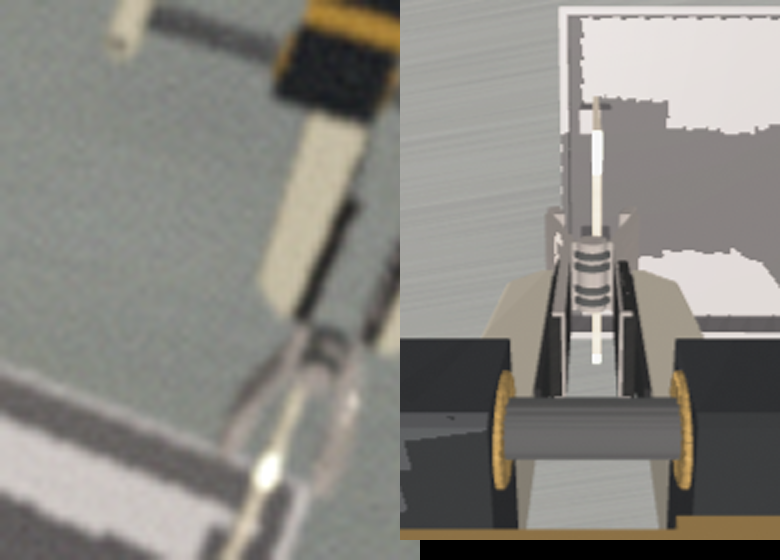

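{"api": "drive_effector", "payload": {
  "offsets": [
    {"aperture": 0.015, "y": 0.001},
    {"aperture": 0.015},
    {"aperture": 0.015},
    {"aperture": 0.015},
    {"aperture": 0.015}
  ]
}}

```text
t: 17.95
tool_pos: [0.5443, 0.3393, 0.178]
orientation: [-3.13, 0.267, 0.0]
force: [0.5, -0.2, -1.7]
opening: 0.0217
gripper_force: 40.0
```

Run:
```python
from h import *
c=robot.read_camera("scene");w=robot.read_camera("wrist")
p,R=tool();print(p)
for n,o in(("pivot",(0,0,.035)),("tipa",(0,.013,.080)),("tipb",(0,-.013,.080)),("cardend",(.045,0,.0535))):
    u=proj(c,p+R@np.array(o));print(n,((u-[400,170])*7+3).round())
v=proj(w,p+R@np.array((0.045,0,.0535)));print(((v-[160,90])*2+[400,0]).round())
im=np.zeros((560,780,3),np.uint8);im[:560,:420]=crop(c,400,170,60,80,7);im[:540,400:]=crop(w,160,90,190,270,2)[:,:380]
cv2.imwrite("pics/c4.png",im)
```

```text
[0.54428634 0.3392979  0.17803394]
pivot [319. 356.]
tipa [231. 443.]
tipb [315. 476.]
cardend [268. 481.]
[588. 135.]
```

View pics/c4.png

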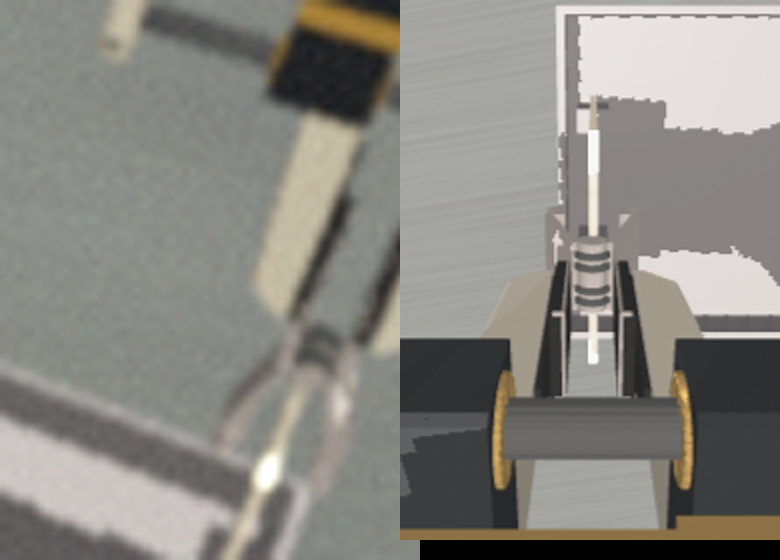

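The card's edge (x≈594) is now centred on the clip. The jaw tips at (228,445) and (318,482) match the prediction, about 27 mm below the card's edge, and there is no contact force. Handing in.

```bash
python3 -c "
from plant import robot
print(robot.close_job())"
```

```text
the job is handed in; nothing more can be done
None
```

The job is handed in at about 18 s: three bushes stand upright in the tray and the spare is still on the bench. The clip is held wide open over the card, its tips about 27 mm below the edge and touching nothing as far as the camera and force readings show.

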